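Seat a gauge block against the sprung plunger of a locating fixture and hold it home

ROBOT

A 7-joint arm with a two-finger parallel gripper is mounted at the origin on a cart in front of the work surface, level with it; the furniture and walls round the work are solid. World frame = base frame: x ahead of the robot, y to its left, z up, the work surface at z = 0. Lengths are in m, angles in rad, forces in N, time in s.
With the tool pointing down it reaches from about 0.4 to 0.85 m from the base axis. Payload 10.4 kg.
Tool frame: the origin (TCP) lies at the very end of the fingers, on their centre line; the grasp point (between the pads) lies 19 mm behind it; z points along the fingers, y is the line along which they close (so a half turn about z gives the same grasp; the last joint's range is limited). The gripper opens to 87 mm and grips with 3 to 60 N. Pads are 19 mm wide; open, the fingers measure 117 mm over their backs; the gripper's body (75 mm by 190 mm) begins 51 mm behind the grasp point.
Start: joints at [-1.132, 0.332, -0.065, 1.46, 0.022, 1.35, -0.088], TCP at [0.278, 0.56, 0.223] pointing down, gripper open.
Joint ranges: [-2.6, 2.6], [-0.5, 2.12], [-1.47, 1.34], [0.16, 2.42], [-1.27, 4.41], [0.06, 2.06], [-2.6, 2.6]. Speed limits (rad/s): [2.22, 2.22, 2.79, 2.79, 3.14, 3.14, 3.14].

INTERFACE

Orientations are given as a unit quaternion [x, y, z, w].
In Python, from bench import r gives the robot as it stands.
- The arm moves only by the shell command python3 -m crank 'ROWS' [FORCE]. ROWS is JSON, a list that holds one entry, the list of rows, each a list of 5 numbers: the shift along the tool's x, y, z in mm, then the turn about the tool's z in degrees, then the opening, from -1 (shut) to 1 (fully open). A call has 1 to 20 rows; each row is the pose to reach, as a shift and turn from the pose commanded when the call began, along the tool's axes at that moment; what a row does not reach only later rows make up. A row lasts 1/10 s, in which the tool goes at most 50 mm and 8.59 degrees, less where a joint would pass 70% of its speed; a pose out of reach is approached as far as the arm can. A call with a gripper value outside its range is refused whole. The fingers move at their own pace and stop on an object; FORCE is the grip in N (left out, the last holds). Time passes only in rows, so rows that repeat a pose let the fingers close. It gives the time, the measured TCP pose, the force, the opening and the grip force at its end, in the units of the state.
- r.read_state(): the state, without advancing time (a new reading comes with each control period).
- r.camera(name): name is "scene" or "top"; returns a dict with "image" (480x640x3 uint8, red, green, blue), "vfov" (degrees; the focal length in pixels is half the picture's height over the tangent of half this angle, whatever the lens; pixels are square), "cx", "cy" (the principal point, pixels), "eye" and "attitude" of the camera in the world. Camera axes: x right, y down, z forward; pixel columns grow to the right and rows downward; lengths in m; the calibration is good to about 2 mm. A picture is of the moment at which its call begins. There is no depth.
- r.close_job(): hands the job in; it is judged then, once.
The state is a dict: "time": time; "joint_positions": joint angles; "joint_vel": joint speeds; "joint_torque": joint torques, N m; "ee_pos": TCP position; "eef_rot": TCP orientation; "ft_force": force on the tool from outside, world axes, zero at the start; "torque": the same for the moment, N m; "width": finger opening in m; "grip_force": force on a finger pad.
Only numpy, scipy, OpenCV 4.12 (cv2) and the standard library are available. Lean on these libraries where they do the work, as an engineer would, in place of code of your own. Each camera call takes 0.05 s, during which the arm holds its last target. There are 200 camera calls.

TASK

Swing the little gate of the locating fixture wide open by its upright black handle, then take the largest of the three ground steel blocks from the bench and lay it flat and lengthwise in the fixture's channel. Slide it against the sprung plunger until its end sits fully home on the hard stop, without ramming it, and keep pressing it there with the gripper: the program finishes while still holding it home. Leave the other two steel blocks and the stone stick where they lie.

Things in the scene. Friction and masses are not known exactly. Their poses are not given: they have to be found in the camera images.
- fixture: Aluminium fixture fixed to the bench. Origin at bench level under the middle of the stop's face; x along the channel towards the stop (pressing direction), y left, z up. Base plate x -92 to +58, y -50 to +92 mm, 10 mm thick: its top is the channel floor. Guide rails 6 mm high, 8 wide, x -57 to -3 mm, inner faces at y = -15.5 and +15.5 mm. The block has no room while the gate is shut.
- stop_home (a point): Point on the channel floor (10 mm above the bench) at the middle of the foot of the stop's face; axes as the fixture's. A block fully home has its leading end at x = 0 here, so the large block's origin is then at x = -25 mm, y about 0, z = 0.
- stop: Hard stop: fixed steel housing 40 x 50 x 30 mm on the base plate, behind the channel; its flat front face looks along the fixture's -x. Same origin and axes as the fixture. Pressing a block on it with more than 60 N counts as ramming.
- plunger (a joint): Brass spring plunger, 11 mm across, axis 12.5 mm above the channel floor; at value 0 its nose stands 12 mm out of the stop's face. The value (m) grows as it is pushed in along the fixture's +x; 0.012 with a block home on the stop. Spring about 3 N at first touch, 10 N with the block home; it pushes the block back out if let go.
- gate (a joint): Gate across the channel's mouth on a vertical hinge at its left (+y) end. Radians: 0 shut (leaf along the fixture's y), growing as the free right end swings out to the fixture's -x (towards the robot), limit 1.9. At the start shut or up to 0.25 ajar; stays where left. Wide open is over 1.2. Leaf 102 mm long, 8 thick, its top 54 mm above the bench.
- gate_hinge (a point): On the gate's hinge axis, at the channel floor level; 62 mm before the stop's face, 75 mm left of the channel's middle.
- gate_handle (a point): Middle of the gate's upright round black handle, 14 mm thick, which stands on the leaf's top near the free end, 103 mm from the hinge axis; the point is 78 mm above the bench, the handle's free part reaches from 60 to 96 mm above the bench.
- large_block: Largest of three plain ground steel blocks, 25 x 50 x 25 mm (x, y, z), about 0.24 kg, lying on the bench. Origin at the centre of its underside; its y axis is the long one. It goes into the channel with its y axis along the fixture's x, either way round; grasp it across its 25 mm width.
- flat_block: Low ground steel block, 30 x 35 x 12 mm, a bystander. Origin at the centre of its underside.
- thin_block: Thin ground steel block, 9 x 30 x 20 mm, a bystander. Origin at the centre of its underside.
- stone_stick: Dark dressing stone stick, 13 x 90 x 12 mm, a bystander. Origin at the centre of its underside.
Mind the look-alikes: they are no part of the job. What is shaped like the large_block but yellow is not meant.

How it is judged:
On the way, in this order (a step that is already met when the one before it is completed fails the run):
1. the gate is wide open (more than 1.2 rad) (value of joint gate above 1.2 rad), for 0.2 s.
2. the large block lies flat and lengthwise on the channel floor between the rails, in front of the stop (y of large_block in the frame of stop_home between -0.005 and 0.005 m and z of large_block in the frame of stop_home between -0.003 and 0.003 m and angle between the y axis of large_block and the x axis of fixture, either way round below 0.1 rad and angle between large_block's own z axis and vertical below 0.08 rad and x of large_block in the frame of stop_home between -0.06 and -0.02 m), for 0.1 s.
At the end, for the whole second after the job is handed in: Large block flat (3 mm) and lengthwise (0.1 rad) in the channel (5 mm of its middle), end within 3 mm of the stop and pressing it with over 1.5 N, plunger in over 10 mm, fingers on the block with over 3 N, block still, gate open over 1.2 rad; holds through the last second (y of large_block in the frame of stop_home between -0.005 and 0.005 m and z of large_block in the frame of stop_home between -0.003 and 0.003 m and angle between the y axis of large_block and the x axis of fixture, either way round below 0.1 rad and angle between large_block's own z axis and vertical below 0.08 rad and x of large_block in the frame of stop_home between -0.028 and -0.022 m and value of joint plunger above 0.01 m and contact force between large_block and stop above 1.5 N and contact force between large_block and the fingers above 3 N and value of joint gate above 1.2 rad and linear speed of large_block below 0.02 m/s); the arm keeps its last pose, push and grip.
It fails at once if the block is rammed: more than 60 N on the stop (contact force between large_block and stop above 60 N).
It fails at once if a bystander is moved more than 20 mm (distance of flat_block from where it was at the start of the episode above 0.02 m).
It fails at once if a bystander is moved more than 20 mm (distance of thin_block from where it was at the start of the episode above 0.02 m).
It fails at once if a bystander is moved more than 20 mm (distance of stone_stick from where it was at the start of the episode above 0.02 m).
It also fails if it takes over 59 s, if anything falls off the work surface, if the arm or the gripper's body presses on something with over 40 N, if the wrist force passes 120 N, or if a joint passes its speed limit or range.

## Working session

There is one attempt and no reset: what is moved stays moved. The work goes in short steps, Python scripts to look and compute and a shell command to move; the robot and the scene stay as the last step left them, time stands still between calls to the robot, and variables do not carry over. Pictures are saved under pics/ and viewed, at most 10 in all, crops included, and the job is handed in when it is done.

```bash
ls; mkdir -p pics
python3 - <<'E'
from bench import r
import cv2,pickle
for n in("scene","top"):
    c=r.camera(n); pickle.dump(c,open(f"{n}.pkl","wb"))
    cv2.imwrite(f"pics/{n}0.png",c["image"][:,:,::-1]); print({k:v for k,v in c.items() if k!="image"})
print(r.read_state())
E
```

```text
pics
{'vfov': 55.70498617309856, 'cx': 317.37968958124435, 'cy': 236.3402420112662, 'eye': array([-0.10265298, -0.5469985 ,  0.64607574]), 'attitude': array([ 0.80733605, -0.36421442,  0.19589653, -0.42092862])}
{'vfov': 42.620772242142934, 'cx': 322.30852328937385, 'cy': 233.55339527359894, 'eye': array([ 0.36941228, -0.04900085,  1.13766318]), 'attitude': array([ 0.71482574, -0.69703678,  0.04244288, -0.03691192])}
{'time': 0.1, 'joint_positions': array([-1.13161825,  0.33281315, -0.06467267,  1.46082434,  0.02159197,
        1.34987044, -0.08852256]), 'joint_vel': array([ 0.00061707, -0.00134298,  0.00217868, -0.00287329, -0.00023761,
        0.00033939, -0.00081731]), 'joint_torque': array([ 1.64486632e-03, -6.24544501e+01,  2.48768250e-02, -3.90712953e+01,
       -6.14753016e-02,  3.66175559e-02,  1.41936453e-04]), 'ee_pos': array([0.27833333, 0.55924345, 0.22184637]), 'eef_rot': array([ 2.28858418e-01,  9.73459528e-01, -5.99612639e-04, -1.13380305e-04]), 'ft_force': array([0.1541014 , 0.73185748, 0.72794696]), 'torque': array([-0.00641131, -0.00818366, -0.0374969 ]), 'grip_force': 0.0, 'width': 0.08690195666591258}
```

View pics/top0.png

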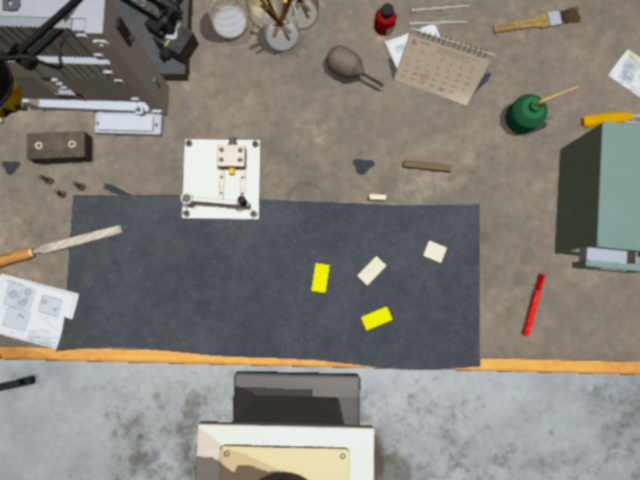

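View pics/scene0.png

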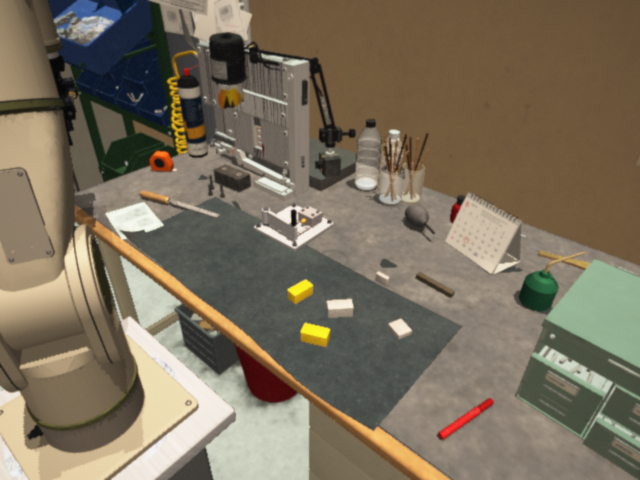

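Top view: large block at about (372,270), flat block (434,251), thin block (377,197), stone stick (427,166). The fixture plate spans (182–260, 139–219), with the gate hinge at its lower left near (187,199) and the handle at (243,203). The yellow look-alikes are at (320,278) and (377,318). The scene view agrees.

```bash
cat > h.py <<'E'
import numpy as np,cv2,pickle
from scipy.spatial.transform import Rotation as R
def ray(c,uv):
    f=240/np.tan(np.radians(c["vfov"]/2)); uv=np.atleast_2d(uv).astype(float)
    d=np.c_[(uv[:,0]-c["cx"])/f,(uv[:,1]-c["cy"])/f,np.ones(len(uv))]
    return R.from_quat(c["attitude"]).apply(d)
def pt(c,uv,z):
    d=ray(c,uv); return c["eye"]+d*((z-c["eye"][2])/d[:,2])[:,None]
def proj(c,P):
    f=240/np.tan(np.radians(c["vfov"]/2)); q=R.from_quat(c["attitude"]).inv().apply(np.atleast_2d(P)-c["eye"])
    return q[:,:2]/q[:,2:]*f+[c["cx"],c["cy"]]
def white(c,lo,box,smax=60):
    """contour of bright unsaturated region in box (u0,v0,u1,v1), 4x upsampled"""
    u0,v0,u1,v1=box; im=cv2.resize(c["image"][v0:v1,u0:u1],None,fx=4,fy=4,interpolation=cv2.INTER_CUBIC)
    h=cv2.cvtColor(im,cv2.COLOR_RGB2HSV); m=((h[...,2]>lo)&(h[...,1]<smax)).astype(np.uint8)
    cs,_=cv2.findContours(m,cv2.RETR_EXTERNAL,cv2.CHAIN_APPROX_NONE)
    k=max(cs,key=cv2.contourArea)[:,0].astype(float)
    return (k+.5)/4-.5+[u0,v0]
def rect(c,k,z):
    P=pt(c,k,z)[:,:2]; (x,y),(w,h),a=cv2.minAreaRect((P*1000).astype(np.float32))
    if w<h: w,h,a=h,w,a+90
    return np.round([x,y,w,h,(a+90)%180-90],1)  # mm, long-axis angle deg in world
E
python3 - <<'E'
from h import *
t=pickle.load(open("top.pkl","rb"));s=pickle.load(open("scene.pkl","rb"))
print("large",*[rect(t,white(t,l,(350,250,395,292)),.025) for l in(110,140,170)])
print("flat",rect(t,white(t,140,(415,235,455,270)),.012))
print("thin",rect(t,white(t,140,(362,186,394,208)),.02))
print("stick",pt(t,[[404,165],[450,168]],.012))
for l in(130,160,190): print("plate",rect(t,white(t,l,(172,130,270,228)),.01))
print("handle top",pt(t,[[242,202]],.096),"hinge",pt(t,[[186,199]],.054))
for k,bx in(("a",(170,125,275,230)),("b",(340,240,460,300))): pass
a=cv2.resize(t["image"][128:230,172:272],(600,600),interpolation=cv2.INTER_CUBIC)
cv2.imwrite("pics/fx.png",a[:,:,::-1])
cv2.imwrite("pics/fs.png",cv2.resize(s["image"][190:255,240:345],(800,495),interpolation=cv2.INTER_CUBIC)[:,:,::-1])
print(proj(s,[[.25,-.1,0]]))
E
```

```text
large [ 430.7 -146.6   54.4   29.5  -42.7] [ 430.7 -146.6   52.5   27.5  -43. ] [ 430.7 -146.7   51.    26.   -43. ]
flat [ 469.2 -263.6   37.6   32.7   69. ]
thin [ 570.8 -150.3   47.    32.3  -89. ]
stick [[ 0.62912758 -0.20554551  0.012     ]
 [ 0.62572041 -0.29157748  0.012     ]]
plate [603.  136.8 184.1 170.1 -88.4]
plate [5.959e+02 1.359e+02 1.521e+02 1.465e+02 4.000e-01]
plate [595.4 135.7 149.6 143.6   0.7]
handle top [[0.53776446 0.08305887 0.096     ]] hinge [[0.54734572 0.18813533 0.054     ]]
[[256.53088795 352.7728449 ]]
```

View pics/fx.png

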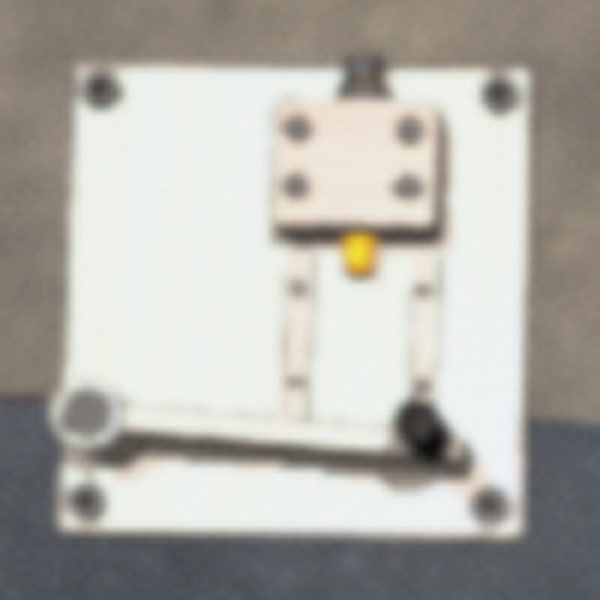

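View pics/fs.png

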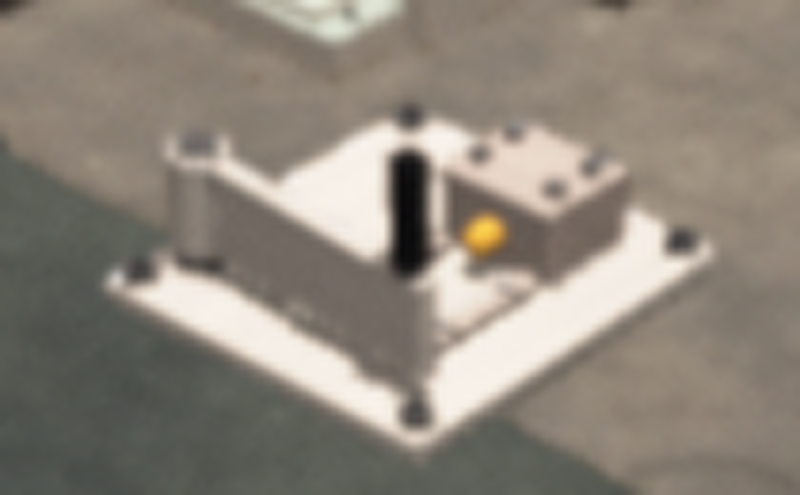

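The fixture crop shows the plate corners, the yellow plunger nose at crop (360,255), and the handle's top disc at about crop (415,418). In the scene crop the handle is a vertical bar at column 408, from row 155 to 272. Next I refine the numbers and plan the approach.

```bash
cat >> h.py <<'E'
def tri(c1,u1,c2,u2):
    d1,d2=ray(c1,u1)[0],ray(c2,u2)[0]; A=np.c_[d1,-d2]; k=np.linalg.lstsq(A,c2["eye"]-c1["eye"],rcond=None)[0]
    a,b=c1["eye"]+d1*k[0],c2["eye"]+d2*k[1]; return (a+b)/2,np.linalg.norm(a-b)
def totool(st,dp):
    "world shift (m) -> tool shift mm"
    return np.round(R.from_quat(st["eef_rot"]).inv().apply(dp)*1000,1)
E
python3 - <<'E'
from h import *
from bench import r
t=pickle.load(open("top.pkl","rb"));s=pickle.load(open("scene.pkl","rb"))
k=white(t,170,(172,130,270,228)); P=pt(t,k,.01)[:,:2]*1000
lo,hi=P.min(0),P.max(0); 
def fl(m):
    vx,vy,x,y=cv2.fitLine(P[m].astype(np.float32),cv2.DIST_HUBER,0,.01,.01).ravel(); return np.array([x,y]),np.array([vx,vy])
X,Y=P.T; mid=lambda a,l,h,f=.15:(a>l+f*(h-l))&(a<h-f*(h-l))
L={"far":fl((X>hi[0]-5)&mid(Y,lo[1],hi[1])),"near":fl((X<lo[0]+5)&mid(Y,lo[1],hi[1])),
"left":fl((Y>hi[1]-6)&(X>560)&mid(X,lo[0],hi[0])),"right":fl((Y<lo[1]+5)&mid(X,lo[0],hi[0]))}
for n,(p,d) in L.items(): print(n,p.round(1),(np.degrees(np.arctan2(d[1],d[0]))).round(2))
print("handle top",tri(t,[241.2,197.7],s,[293.5,211.5]),pt(t,[[241.2,197.7]],.096))
# scene: corners of plate (crop px /7.62): left(105,280) front(420,445) right(712,245)
for q in((105,280),(420,450),(715,248)): print(pt(s,[[240+q[0]/7.62,190+q[1]/7.62]],.01))
print("large via scene",rect(s,white(s,150,(322,292,358,322)),.025))
print(totool(r.read_state(),[.1,0,0]))
E
```

```text
far [670.5 138.5] -89.59
near [520.5 135.4] -89.51
left [604.1 206.3] 1.19
right [595.7  63.6] 0.41
handle top (array([0.54579911, 0.08579791, 0.09025542]), np.float64(0.0009752695058008434)) [[0.5451792 0.08472   0.096    ]]
[[0.51830645 0.20133117 0.01      ]]
[[0.51886974 0.05776796 0.01      ]]
[[0.66922491 0.06295789 0.01      ]]
large via scene [ 424.5 -154.    52.3   46.1  -42.8]
[-89.5  44.6  -0. ]
```

```bash
python3 -m crank '[[[-45,-30,0,-8,1],[-90,-60,0,-16,1],[-135,-91,0,-24,1],[-180,-122,0,-32,1],[-225,-152,20,-40,1],[-270,-183,40,-48,1],[-315,-213,60,-56,1],[-360,-244,80,-64,1],[-405,-275,90,-66,1],[-440,-300,90,-66,1],[-450,-305,90,-66,1],[-450,-305,90,-66,1],[-450,-305,90,-66,1]]]' 40
python3 - <<'E'
from h import *
from bench import r
s=r.read_state();print(totool(s,[.5455-s["ee_pos"][0],.0855-s["ee_pos"][1],.064-s["ee_pos"][2]]),s["joint_positions"])
m=R.from_quat(s["eef_rot"]).as_matrix();print(m)
E
```

```text
time: 1.4
ee_pos: [0.5463, 0.0812, 0.1316]
eef_rot: [-0.335, 0.942, -0.001, -0.001]
ft_force: [-0.1, -0.2, -0.6]
width: 0.0869
grip_force: 0.0
[-2.2  3.9 67.6] [-0.40896429  0.2420967   0.20384184  1.78017443 -0.05174949  1.12606161
  2.06592145]
[[-7.75246515e-01 -6.31658044e-01 -9.77849190e-04]
 [-6.31655384e-01  7.75246484e-01 -2.08940496e-03]
 [ 2.07786359e-03 -1.00214021e-03 -9.99997339e-01]]
```

```bash
python3 -m crank '[[[-2,4,15,0,1],[-2,4,35,0,1],[-2,4,55,0,1],[-2,4,67,0,1],[-2,4,67,0,1],[-2,4,67,0,-1],[-2,4,67,0,-1],[-2,4,67,0,-1],[-2,4,67,0,-1],[-2,4,67,0,-1],[-2,4,67,0,-1],[-2,4,67,0,-1]]]' 25
python3 - <<'E'
from h import *
from bench import r
s=r.read_state();p=s["ee_pos"];print(p,s["ft_force"],s["width"])
h=np.array([.550,.1885]);y=np.radians(.5)
d0=p[:2]-h;print(np.hypot(*d0),np.arctan2(-d0[0],-d0[1])+y)
a0=np.arctan2(-d0[0],-d0[1])
for a in np.arange(.1,1.5,.1):
    rad=.103; q=h+rad*np.array([-np.sin(a0+a),-np.cos(a0+a)])
    print(round(a,2),totool(s,[*(q-p[:2]),0]))
E
```

```text
time: 2.6
ee_pos: [0.5444, 0.0904, 0.0656]
eef_rot: [-0.338, 0.941, 0.0, 0.0]
ft_force: [-0.1, 0.2, 0.5]
width: 0.0389
grip_force: 0.0
[0.54443339 0.09039872 0.06558256] [-0.08412016  0.17575353  0.46309119] 0.03891931107862827
0.09825908791499166 0.06540933846899129
0.1 [10.4  3.9 -0. ]
0.2 [16.8 11.9 -0. ]
0.3 [22.4 20.6 -0. ]
0.4 [27.1 29.7 -0. ]
0.5 [30.9 39.3  0. ]
0.6 [33.7 49.2  0. ]
0.7 [35.5 59.4  0. ]
0.8 [36.2 69.6  0. ]
0.9 [36.  79.9  0. ]
1.0 [34.7 90.1  0. ]
1.1 [ 32.4 100.2   0. ]
1.2 [ 29.1 109.9   0. ]
1.3 [ 24.8 119.3   0. ]
1.4 [ 19.6 128.2   0. ]
```

```bash
python3 -m crank '[[[2,-4,0,0,-1],[2,-4,0,0,-1],[2,-4,0,0,-1],[2,-4,0,0,-1],[2,-4,0,0,-1],[2,-4,0,0,-1]]]' 25
python3 - <<'E'
from h import *
from bench import r
s=r.read_state();p=s["ee_pos"];print(p,s["ft_force"],s["width"],s["grip_force"])
h=np.array([.550,.1885]);y=np.radians(.5)
d0=p[:2]-h;print(np.hypot(*d0),np.arctan2(-d0[0],-d0[1])+y)
a0=np.arctan2(-d0[0],-d0[1])
for a in np.arange(.1,1.5,.1):
    rad=.103; q=h+rad*np.array([-np.sin(a0+a),-np.cos(a0+a)])
    print(round(a,2),totool(s,[*(q-p[:2]),0]))
E
```

```text
time: 3.2
ee_pos: [0.5454, 0.0858, 0.0655]
eef_rot: [-0.338, 0.941, -0.0, -0.0]
ft_force: [0.0, -2.2, 0.5]
width: 0.0129
grip_force: 25.0
[0.54542908 0.08575343 0.06550196] [ 0.04994354 -2.24579863  0.49440996] 0.012933761824007524 24.99990048352629
0.10284818881812478 0.05318467302254533
0.1 [7.4 7.2 0. ]
0.2 [13.9 15.1  0. ]
0.3 [19.6 23.7  0. ]
0.4 [24.4 32.8  0. ]
0.5 [28.3 42.3 -0. ]
0.6 [31.2 52.2 -0. ]
0.7 [33.1 62.3 -0. ]
0.8 [34.  72.6 -0. ]
0.9 [33.9 82.9 -0. ]
1.0 [32.7 93.1 -0. ]
1.1 [ 30.5 103.2  -0. ]
1.2 [ 27.3 113.   -0. ]
1.3 [ 23.2 122.4  -0. ]
1.4 [ 18.2 131.4  -0. ]
```

Handle gripped, at a radius of 102.8 mm. Now swing along the arc.

```bash
python3 -m crank '[[[7,7,0,0,-1],[14,15,0,0,-1],[20,24,0,0,-1],[24,33,0,0,-1],[28,42,0,0,-1],[31,52,0,0,-1],[33,62,0,0,-1],[34,73,0,0,-1],[34,83,0,0,-1],[33,93,0,0,-1],[30,103,0,0,-1],[27,113,0,0,-1],[23,122,0,0,-1],[18,131,0,0,-1],[18,131,0,0,-1],[18,131,0,0,-1],[18,131,0,0,-1]]]'
python3 - <<'E'
from h import *
from bench import r
s=r.read_state();p=s["ee_pos"];print(p,s["ft_force"],s["width"],s["grip_force"])
h=np.array([.550,.1885]);d0=p[:2]-h;print(np.hypot(*d0),np.arctan2(-d0[0],-d0[1])+np.radians(.5))
E
```

```text
time: 4.9
ee_pos: [0.4477, 0.1755, 0.0653]
eef_rot: [-0.338, 0.941, 0.0, -0.0]
ft_force: [-3.1, -0.8, -4.8]
width: 0.0131
grip_force: 25.0
[0.44771396 0.17552248 0.06532308] [-3.12541957 -0.79027243 -4.83216895] 0.013126634669931435 25.00065524596721
0.10310601495174422 1.4533224636263022
```

```bash
python3 -m crank '[[[18,131,0,0,1],[18,131,0,0,1],[18,131,0,0,1],[18,131,-5,0,1],[18,131,-45,0,1],[18,131,-85,0,1]]]'
python3 -m crank '[[[22,-24,0,8,1],[44,-48,0,16,1],[66,-72,0,24,1],[88,-96,0,32,1],[110,-120,0,40,1],[132,-144,0,48,1],[154,-168,0,56,1],[176,-192,0,64,1],[198,-216,30,72,1],[218,-238,60,80,1],[218,-238,70,82.5,1],[218,-238,70,82.5,1],[218,-238,70,82.5,1]]]'
python3 - <<'E'
from h import *
from bench import r
s=r.read_state();print(s["ee_pos"],totool(s,np.array([.4307,-.1466,.009])-s["ee_pos"]))
m=R.from_quat(s["eef_rot"]).as_matrix();print(m,np.degrees(np.arctan2(m[1,1],m[0,1])),s["joint_positions"])
c=r.camera("top");print(rect(c,white(c,150,(182,130,262,226)),.01))
cv2.imwrite("pics/t2.png",c["image"][100:340,150:470][:,:,::-1].repeat(2,0).repeat(2,1))
E
```

```text
time: 5.5
ee_pos: [0.3515, 0.2648, 0.1522]
eef_rot: [-0.338, 0.941, 0.0, 0.0]
ft_force: [1.5, -0.2, -0.2]
width: 0.0531
grip_force: 0.0
time: 6.8
ee_pos: [0.3353, -0.0574, 0.0815]
eef_rot: [0.366, 0.931, 0.0, 0.001]
ft_force: [-0.1, -0.2, 0.1]
width: 0.0871
grip_force: 0.0
[ 0.33529899 -0.05737261  0.08154639] [-130.5   -0.5   72.7]
[[-7.32586343e-01  6.80671388e-01  1.92645724e-03]
 [ 6.80673042e-01  7.32587279e-01  2.97863060e-04]
 [-1.20855121e-03  1.52949792e-03 -9.99998100e-01]] 47.103807723078226 [-0.29765654 -0.19909679  0.30996691  2.32856451  0.07129152  1.00209528
  0.7903536 ]
[589.3 134.8 165.5 144.9   1.2]
```

View pics/t2.png

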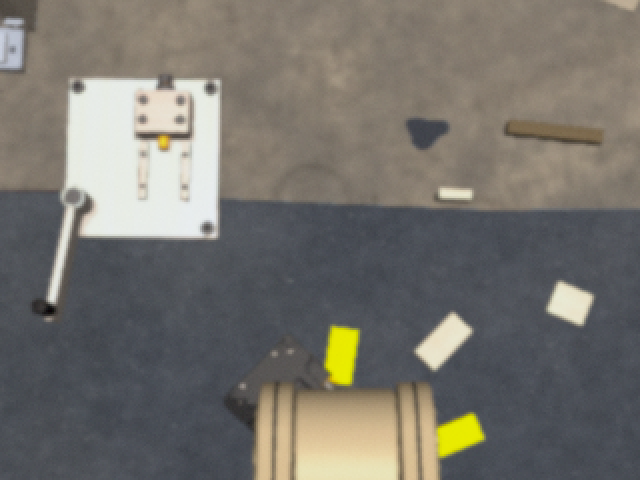

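The gate shows clearly open, past 90°: hinge at (74,198), handle at (44,308). My release call repeated the arc shift, because shifts restart at each call, and that swung the gate further; nothing else was disturbed. The large block is still at (443,340) in this crop. Next is the grasp.

```bash
python3 -m crank '[[[-44,0,0,0,1],[-88,0,0,0,1],[-120,0,0,0,1],[-130,0,10,0,1],[-130,0,10,0,1],[-130,0,10,0,1]]]'
python3 - <<'E'
from h import *
from bench import r
s=r.read_state();print(s["ee_pos"],totool(s,np.array([.4307,-.1466,.009])-s["ee_pos"]))
E
```

```text
time: 7.45
ee_pos: [0.4295, -0.1452, 0.071]
eef_rot: [0.365, 0.931, 0.0, -0.0]
ft_force: [0.7, 1.3, -0.1]
width: 0.0869
grip_force: 0.0
[ 0.42951149 -0.14518103  0.07100581] [-1.8 -0.2 62. ]
```

```bash
python3 -m crank '[[[-1.5,0,20,0,1],[-1.5,0,40,0,1],[-1.5,0,56,0,1],[-1.5,0,62,0,1],[-1.5,0,62,0,1],[-1.5,0,62,0,-1],[-1.5,0,62,0,-1],[-1.5,0,62,0,-1],[-1.5,0,62,0,-1],[-1.5,0,62,0,-1],[-1.5,0,62,0,-1],[-1.5,0,62,0,-1],[-1.5,0,62,0,-1],[-1.5,0,62,0,-1],[-1.5,0,62,0,-1],[-1.5,0,62,0,-1],[-1.5,0,62,0,-1]]]' 45
```

```text
time: 9.15
ee_pos: [0.4305, -0.1468, 0.0085]
eef_rot: [0.366, 0.931, 0.0, -0.0]
ft_force: [0.5, 0.3, -1.2]
width: 0.0247
grip_force: 45.0
```

```bash
python3 -m crank '[[[-1.5,0,-20,0,-1],[0,0,-50,0,-1],[0,0,-85,0,-1],[8,28,-100,-5,-1],[18,65,-100,-12,-1],[28,100,-100,-19,-1],[38,136,-100,-26,-1],[48,172,-100,-33,-1],[58,208,-100,-38,-1],[68,243,-100,-43.4,-1],[75,270,-100,-43.4,-1],[79,282,-100,-43.4,-1],[79,282,-100,-43.4,-1],[79,282,-100,-43.4,-1],[79,282,-100,-43.4,-1]]]'
python3 - <<'E'
from h import *
from bench import r
c=r.camera("top");d=r.camera("scene");s=r.read_state();p=s["ee_pos"]
m=R.from_quat(s["eef_rot"]).as_matrix();print(p,np.degrees(np.arctan2(m[1,1],m[0,1])),s["ft_force"],s["width"])
print(totool(s,np.array([.5647,.1136,.0185])-p))
cv2.imwrite("pics/s3.png",cv2.resize(d["image"][160:260,220:360],(800,571),interpolation=cv2.INTER_CUBIC)[:,:,::-1])
cv2.imwrite("pics/t3.png",cv2.resize(c["image"][120:270,150:300],(600,600),interpolation=cv2.INTER_CUBIC)[:,:,::-1])
E
```

```text
time: 10.65
ee_pos: [0.5645, 0.1115, 0.1085]
eef_rot: [-0.003, 1.0, -0.0, -0.0]
ft_force: [-0.6, -1.3, -2.0]
width: 0.0246
grip_force: 45.0
[0.56464031 0.11199604 0.10869538] 90.33370918290703 [-0.78997227 -0.11860657 -2.09529801] 0.024745184293295037
[-0.1  1.6 90.2]
```

View pics/s3.png

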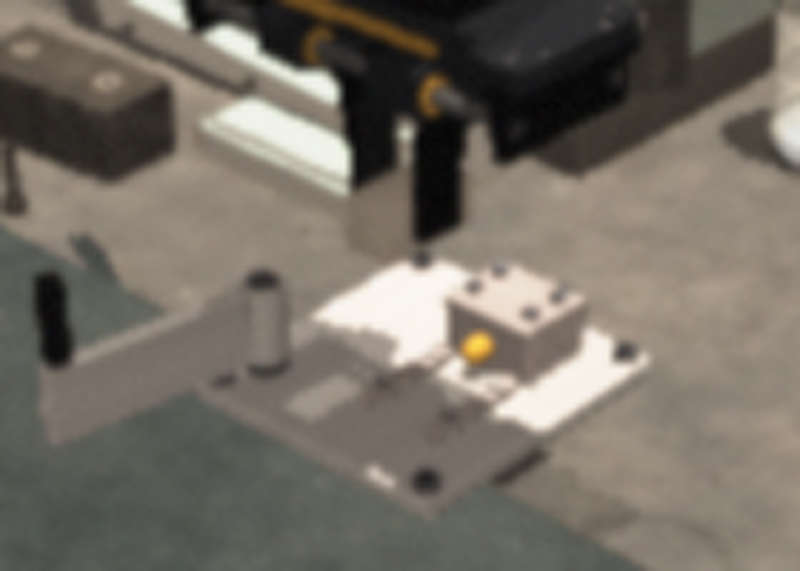

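The scene view shows the block held between the fingers above the fixture, the gate well clear at left, and the channel free. Before lowering, I check the channel's y against the plunger and housing.

Run:
```python
from h import *
t=pickle.load(open("top.pkl","rb"))
h=cv2.cvtColor(t["image"],cv2.COLOR_RGB2HSV)
m=(cv2.inRange(h,(18,120,90),(35,255,255))); sub=np.zeros_like(m); sub[162:178,225:240]=m[162:178,225:240]
ys,xs=np.nonzero(sub);w=h[...,1][ys,xs].astype(float);print("plunger px",np.average(xs,weights=w),np.average(ys,weights=w),len(xs))
u=np.array([np.average(xs,weights=w),np.average(ys,weights=w)])
O=np.array([612.7,114.05]);y=np.radians(.5);Rm=np.array([[np.cos(y),-np.sin(y)],[np.sin(y),np.cos(y)]])
F=lambda uv,z:((pt(t,uv,z)[:,:2]*1000-O)@Rm).round(1)
print("plunger(fixture mm)",F([u],.026))
# housing edges: gradient profile of grey along rows 150-160
g=cv2.GaussianBlur(cv2.cvtColor(t["image"],cv2.COLOR_RGB2GRAY),(1,3),0).astype(float)
b=t["image"][...,2].astype(float)  # blue contrast: pinkish housing vs white plate
for rows,z in((range(148,164),.04),(range(172,192),.016)):
    prof=b[list(rows),210:255].mean(0); print(z,prof.round(0).astype(int).tolist())
for q in(210,254): print(q,F([[q,156]],.04),F([[q,182]],.016))
```

```text
plunger px 231.42151589242053 170.0601466992665 35
plunger(fixture mm) [[-4.8 -0.3]]
0.04 [237, 238, 238, 238, 238, 236, 226, 206, 197, 185, 169, 163, 170, 188, 205, 213, 216, 216, 216, 216, 217, 217, 217, 218, 218, 217, 213, 200, 181, 166, 165, 174, 191, 191, 162, 135, 164, 211, 231, 235, 235, 235, 234, 233, 231]
0.016 [236, 236, 236, 236, 237, 236, 234, 232, 224, 208, 204, 204, 205, 205, 213, 228, 235, 235, 232, 222, 210, 205, 206, 210, 219, 227, 232, 233, 232, 227, 216, 209, 209, 212, 213, 215, 231, 238, 239, 239, 238, 239, 238, 238, 238]
210 [[17.5 37.4]] [[-25.8  39.9]]
254 [[ 19.  -42.5]] [[-24.4 -41.3]]
```

```bash
python3 -m crank '[[[0,1,20,0,-1],[0,1,40,0,-1],[0,1,55,0,-1],[0,1,70,0,-1],[0,1,74,0,-1],[0,1,74,0,-1],[0,1,74,0,-1],[0,1,74,0,-1],[0,1,74,0,-1]]]'
python3 - <<'E'
from h import *
from bench import r
s=r.read_state();p=s["ee_pos"]
m=R.from_quat(s["eef_rot"]).as_matrix();print(p,np.degrees(np.arctan2(m[1,1],m[0,1])),m[:,2],s["ft_force"],s["width"])
print(totool(s,np.array([.5647,.1136,.0185])-p))
E
```

```text
time: 11.65
ee_pos: [0.5653, 0.1146, 0.0352]
eef_rot: [-0.004, 1.0, 0.0, 0.001]
ft_force: [-0.3, -0.0, -2.5]
width: 0.0246
grip_force: 45.0
[0.5653111  0.11456998 0.0352149 ] 90.43938642175986 [ 1.07660353e-03  4.86675072e-04 -9.99999302e-01] [-2.56376332e-01 -1.87206078e-03 -2.51760295e+00] 0.024607666321114895
[ 0.6 -1.  16.7]
```

```bash
python3 -m crank '[[[0.5,-1,2,0,-1],[0.5,-1,5,0,-1],[0.5,-1,8,0,-1],[0.5,-1,10,0,-1],[0.5,-1,10,0,-1],[0.5,-1,10,0,-1]]]'; python3 -m crank '[[[0,0,1.5,0,-1],[0,0,3,0,-1],[0,0,4.5,0,-1],[0,0,6,0,-1],[0,0,6,0,-1],[0,0,6,0,-1]]]'
```

```text
time: 12.25
ee_pos: [0.5643, 0.1134, 0.0245]
eef_rot: [-0.004, 1.0, -0.0, -0.0]
ft_force: [-0.2, 0.6, -2.1]
width: 0.0245
grip_force: 45.0
time: 12.85
ee_pos: [0.5644, 0.1134, 0.0186]
eef_rot: [-0.004, 1.0, 0.0, 0.0]
ft_force: [-0.9, -0.6, -0.9]
width: 0.0246
grip_force: 45.0
```

```bash
python3 -m crank '[[[0,0,0.5,0,-1],[-3,0,0.5,0,-1],[-6,0,0.5,0,-1],[-9,0,0.5,0,-1],[-12,0,0.5,0,-1],[-14,0,0.5,0,-1],[-14,0,0.5,0,-1],[-14,0,0.5,0,-1]]]'; python3 -m crank '[[[-1.5,0,0,0,-1],[-3,0,0,0,-1],[-4.5,0,0,0,-1],[-4.5,0,0,0,-1],[-4.5,0,0,0,-1]]]'
```

```text
time: 13.65
ee_pos: [0.5766, 0.1139, 0.0185]
eef_rot: [-0.004, 1.0, 0.0, -0.002]
ft_force: [-12.9, -1.2, 14.7]
width: 0.0246
grip_force: 45.0
time: 14.15
ee_pos: [0.5802, 0.1139, 0.0185]
eef_rot: [-0.004, 1.0, 0.0, -0.003]
ft_force: [-16.3, -1.3, 18.1]
width: 0.0243
grip_force: 45.0
```

```bash
python3 -m crank '[[[0,0,-0.4,0,-1],[-1,0,-0.4,0,-1],[-2,0,-0.4,0,-1],[-3,0,-0.4,0,-1],[-3,0,-0.4,0,-1],[-3,0,-0.4,0,-1]]]'; python3 -m crank '[[[-0.5,0,0,0,-1],[-1,0,0,0,-1],[-1.5,0,0,0,-1],[-1.5,0,0,0,-1],[-1.5,0,0,0,-1]]]'
```

```text
time: 14.75
ee_pos: [0.5827, 0.1139, 0.0185]
eef_rot: [-0.004, 1.0, 0.0, -0.003]
ft_force: [-18.1, -0.7, 16.0]
width: 0.0246
grip_force: 45.0
time: 15.25
ee_pos: [0.5839, 0.114, 0.0185]
eef_rot: [-0.004, 1.0, 0.0, -0.004]
ft_force: [-19.9, 0.1, 18.4]
width: 0.0247
grip_force: 45.0
```

```bash
python3 -m crank '[[[0,0,-0.6,0,-1],[-0.5,0,-0.6,0,-1],[-1,0,-0.6,0,-1],[-1.5,0,-0.6,0,-1],[-1.5,0,-0.6,0,-1],[-1.5,0,-0.6,0,-1]]]'; python3 -m crank '[[[-0.5,0,0,0,-1],[-1,0,0,0,-1],[-1.5,0,0,0,-1],[-1.5,0,0,0,-1],[-1.5,0,0,0,-1]]]'; python3 -m crank '[[[-0.4,0,0,0,-1],[-0.8,0,0,0,-1],[-1,0,0,0,-1],[-1,0,0,0,-1],[-1,0,0,0,-1]]]'
```

```text
time: 15.85
ee_pos: [0.5854, 0.114, 0.0186]
eef_rot: [-0.004, 1.0, -0.0, -0.004]
ft_force: [-16.9, -1.1, 13.0]
width: 0.0245
grip_force: 45.0
time: 16.35
ee_pos: [0.5866, 0.114, 0.0186]
eef_rot: [-0.004, 1.0, -0.0, -0.004]
ft_force: [-18.2, -0.9, 12.9]
width: 0.0249
grip_force: 45.0
time: 16.85
ee_pos: [0.587, 0.114, 0.0186]
eef_rot: [-0.004, 1.0, -0.0, -0.005]
ft_force: [-21.4, -0.5, 16.3]
width: 0.0245
grip_force: 45.0
```

```bash
python3 -m crank '[[[-0.4,0,-0.2,0,-1],[-0.8,0,-0.2,0,-1],[-1,0,-0.2,0,-1],[-1,0,-0.2,0,-1],[-1,0,-0.2,0,-1]]]'; python3 -m crank '[[[-0.4,0,-0.2,0,-1],[-0.8,0,-0.2,0,-1],[-1,0,-0.2,0,-1],[-1,0,-0.2,0,-1],[-1,0,-0.2,0,-1]]]'
```

```text
time: 17.35
ee_pos: [0.587, 0.114, 0.0186]
eef_rot: [-0.004, 1.0, -0.0, -0.006]
ft_force: [-26.1, -0.9, 20.5]
width: 0.0246
grip_force: 45.0
time: 17.85
ee_pos: [0.5871, 0.114, 0.0186]
eef_rot: [-0.004, 1.0, -0.0, -0.007]
ft_force: [-30.0, -0.8, 21.8]
width: 0.0249
grip_force: 45.0
```

Run:
```python
from h import *
from bench import r
d=r.camera("scene");c=r.camera("top");s=r.read_state();print(s["ee_pos"],s["ft_force"],s["grip_force"],abs(s["joint_vel"]).max())
a=cv2.resize(d["image"][170:260,225:350],(750,540),interpolation=cv2.INTER_CUBIC)
cv2.imwrite("pics/s4.png",a[:,:,::-1])
```

```text
[0.58706682 0.11398245 0.01858322] [-29.87206561  -1.94498198  21.74603723] 45.00453293323517 0.0021823119962767383
```

View pics/s4.png

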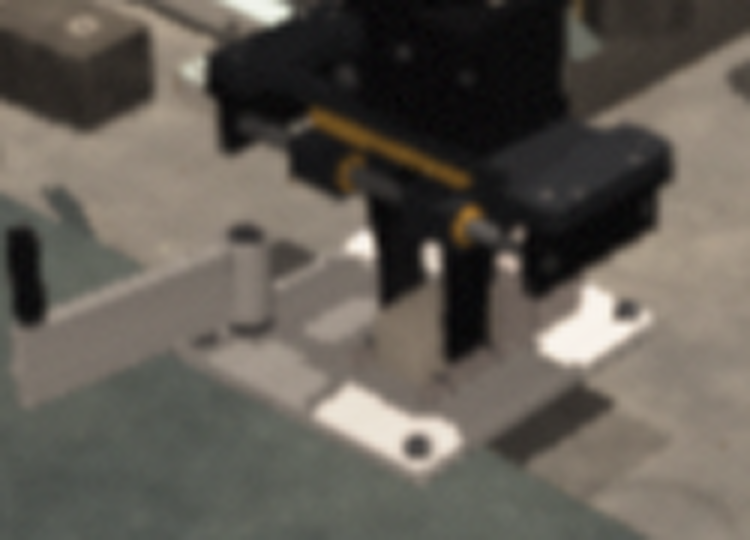

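The block sits in the channel against the housing at about (480,330), held by the fingers. The gate is open at left. Handing in.

```bash
python3 -c "
from bench import r
print(r.close_job())"
```

```text
the job is handed in; nothing more can be done
None
```

I handed the job in with the gate wide open and the large block gripped and pressed against the hard stop at about 30 N measured on the tool; the bystanders were never touched, and no verdict came back.

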